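# Press an enclosure's end cap home with the ratchet clamp, then release it

## Robot

A 6-joint arm with a two-finger parallel gripper is mounted at the origin on the work surface. World frame = base frame: x ahead of the robot, y to its left, z up, the work surface at z = 0. Lengths are in mm, angles in rad, forces in N, time in s.
With the tool pointing down it reaches from about 325 to 900 mm from the base axis. Payload 3.5 kg.
Tool frame: the origin (TCP) lies on the centre line of the jaws, within the pads' length; the fingertips stand 25 mm ahead of it and the grasp point (between the pads) lies 6 mm ahead of it; z points along the fingers, y is the line along which they close (so a half turn about z gives the same grasp; the last joint's range is limited). The gripper opens to 85 mm and grips with 20 to 120 N. Pads are 22 mm wide; open, the fingers measure 114 mm over their backs; the gripper's body (76 mm by 85 mm) begins 54 mm behind the grasp point. The pads swing forward as they close: fully open they stand 13 mm farther back than shut.
Start: joints at [-1.34, 0.276, -0.026, 1.268, 0, 1.467], TCP at [204.76, -590.504, 256.313] pointing down, gripper open.
Joint ranges: [-3.12, 3.12], [-0.85, 1.88], [-1.08, 1.24], [-1.95, 2.15], [-1.57, 1.53], [-3.14, 3.14]. Speed limits (rad/s): [2.57, 2.57, 3.14, 3.14, 3.14, 3.14].

## Interface

Orientations are given as a rotation vector (axis times angle).
In Python, from plant import bot gives the robot as it stands.
- The arm moves only by the tool move_arm, never from a script. Its argument "moves" is a list that holds one entry, the list of rows, each a list of 5 numbers: the shift along the tool's x, y, z in cm, then the turn about the tool's z in rad, then the opening, from 0 (shut) to 1 (fully open). In form: [[[x, y, z, roll, gripper], ...]]. A call has 1 to 8 rows; each row shifts and turns the commanded pose from where the row before left it, along the tool's axes as they then stand; what a row does not reach is not made up. A row lasts 1/12 s, in which the tool goes at most 41.7 mm and 7.16 degrees, less where a joint would pass 70% of its speed; a pose out of reach is approached as far as the arm can. A call with a gripper value outside its range is refused whole. The fingers move at their own pace and stop on an object; "squeeze" is the grip in N (left out, the last holds). Time passes only in rows, so rows that do not move let the fingers close. It gives the time, the measured TCP pose, the force, the opening and the grip force at its end, in the units of the state.
- bot.state(): the state, without advancing time (a new reading comes with each control period).
- bot.read_camera(name): name is "scene" or "top" or "wrist"; returns (picture, depth): 420x560x3 uint8, blue, green, red; 420x560 float32, mm along the optical axis (not along the pixel's ray), 0 where there is no reading.
- bot.camera_model(name): a dict with "camera_matrix" (3x3 intrinsics, pixels), "D" ([k1, k2, p1, p2, k3] as OpenCV has them; the pictures are not rectified), "origin" and "attitude" of the camera in the world; the wrist camera has in their place "hand_eye" (4x4, takes a point from camera to tool coordinates, whose origin is the TCP and whose axes are the flange's). Camera axes: x right, y up, looking along -z (the intrinsics and any distortion apply to the point x, -y, -z); pixel columns grow to the right and rows downward; lengths in mm; the calibration is good to about 2 mm. A picture is of the moment at which its call begins: read the wrist's pose just before it. camera_model takes no time and is no camera call.
- bot.job_done(): hands the job in; it is judged then, once.
Trained networks look in the newest picture that a camera, given by its name, has taken for a name from the list of things; names that differ only in an ending like _2 or _b are one class to them, and where a whole thing is asked for, a point or a joint stands for the part that bears it (a point fixed in the world has none). Each returns a list of dicts, best first, with "p" (0 to 1); they miss things now and then, are a little off and sometimes report something else, mostly with a low value. They report only what shows in the picture. A call takes as long as a camera call. They do not tell look-alikes from the thing itself.
- bot.boxes_of(camera, target): "position" ([x, y, z] in mm, in world coordinates, good to about 4 mm: the middle of the surface that is visible of it).
- bot.silhouettes(camera, target): "region" (420x560 bool, what is visible of it).
- bot.landmark_of(camera, target): "position" ([x, y, z] in mm, in world coordinates, good to about 4 mm: a listed point, or the origin of a listed thing).
The state is a dict: "time": time; "joint_pos": joint angles; "joint_velocities": joint speeds; "tau": joint torques, N m; "position": TCP position; "ee_rot": TCP orientation; "wrist_force": force on the tool from outside, world axes, zero at the start; "wrist_torque": the same for the moment, N m; "finger_gap": finger opening in mm; "grasp_force": force on a finger pad.
Only numpy, scipy, OpenCV 4.12 (cv2) and the standard library are available. Lean on these libraries where they do the work, as an engineer would, in place of code of your own. Each camera call takes 0.05 s, during which the arm holds its last target. There are 200 camera calls.

## Task

Pump the trigger of the bench clamp until its jaw has pressed the case's protruding end cap fully home, feeling for the moment it goes hard and easing off at once, because the brittle antenna behind the cap cracks if you keep squeezing. Then push the release lever towards the handle and hold it there until the jaw has sprung all the way back, let go, and leave the closed case lying free between its rails. Work only the trigger and the release: do not push the case or the jaw by hand, and leave everything else on the bench where it is.

Things in the scene. Friction and masses are not known exactly. Their poses are not given: they have to be found in the camera images.
- clamp: a one-hand bar clamp bolted upside down (handle up, jaws down) on an aluminium plate fixed to the bench. Origin on the bench under the work; z up; x runs level along the clamp's bar, from the handle end to the far jaw. Plate x = -180 to 150, y = -70 to 70 mm, 10 thick. Black housing x = -152 to -32, 36 wide, its top 100 up. From -x to +x: release lever, handle, trigger, near jaw, case, far jaw
- handle_top (a point): middle of the top of the fixed black pistol handle, at x = -99, y = 0, 165 mm up in the clamp's frame. The handle is upright, 22 mm thick along x (x = -110 to -88), 28 mm wide. It stands between the trigger (in front, +x) and the release lever (behind, -x)
- trigger_face (a point): where to push the trigger: middle of its front (+x) face, at rest at x = -44, y = 0, 138 mm up in the clamp's frame. The trigger is an upright grey lever 20 mm wide, 10 thick, 102 to 149 mm up (a 22 mm wide lip over its top 8 mm stands 3 mm further out in front), pivoted 48 mm up. Push it in the clamp's -x, towards the handle; full stroke here 28 mm. The space in front (+x) is open
- trigger (a joint): trigger angle, rad: 0 at rest (sprung; on tight work it may rest at 0.07), 0.32 at its stop. A full stroke closes the jaw two notches (9 mm); let it come back each time. Pushed slowly at trigger_face: 2 to 6 N running free, 5 to 9 N pressing the cap in, wavy with the notches; cap home: 1 to 2 N more per mm. 13 N short of the stop means home; from about 16 N the antenna breaks
- release_face (a point): where to push the release: middle of the back (-x) face of a grey upright lever behind the handle, at rest at x = -138, y = 0, 130 mm up in the clamp's frame. Lever 20 mm wide, 8 thick, 104 to 142 mm up, hinged 86 mm up at x = -126. Push it in the clamp's +x, towards the handle (20 mm free between them); travel here 13 mm, then a hard stop. The space behind it is open, above the bar's tail
- release (a joint): release angle, rad: 0 at rest, 0.30 pushed fully towards the handle. Springs back by itself; takes 1 to 2 N, then a hard stop (5 to 10 N is enough). It also bobs up to 0.2 as notches click past while pumping
- bar (a joint): how far the bar with the far jaw is drawn in, m: 0 fully open; grows as the jaw closes. With the cap home it reads 0.033 to 0.040, depending on how the screw anvil is set, 1 to 2 mm more while squeezed. A ratchet (notches 4.5 mm apart) keeps it from opening. While the release is held, with the trigger let go, a spring runs the jaw open in about a second; let go early and it catches on a notch
- bar_tail (a point): top of the rear end of the notched steel bar (7 mm wide, 87 mm up), which sticks out behind the housing below the release lever: at x = -168 in the clamp's frame when open, about -210 when closed
- anvil_face (a point): middle of the near jaw's pressing face, a steel screw anvil 26 mm across, 25 mm up, at x = -30 to -23 in the clamp's frame, facing the far jaw; differently set each time and fixed while pressing. The case slides up against it before the cap starts to move
- far_jaw: the notched bar with, on its front end, the black far jaw and its rubber pad: jaw 26 to 32 mm wide, x = 102 to 138 in the clamp's frame when open, 94 mm tall. This origin lies down at the bench, at the clamp's origin when open, not in the jaw's middle
- pad_face (a point): middle of the far jaw's pressing face (rubber pad 32 wide, 28 tall, springy: 14 N per mm), 26 mm up, facing the near jaw
- case: the enclosure to be closed: an extruded aluminium box 54 wide, 28 tall, 77 mm long, with a black cap 7 mm thick already seated on its rear end (near jaw side). It lies loose on the plate between two low plywood rails, under the bar. Origin: centre of its underside, 10 mm above the bench; x as the clamp's x; z up. 92 mm long when closed
- cap (a joint): how far the front end cap stands out of the case, m: 0 fully home (flange against the aluminium), 0.005 to 0.009 at the start. It goes in stiffly, at 6 N, and stays where it is pushed. A brittle ceramic antenna sits behind it: more than 30 N from the jaw cracks it
- cap_face (a point): middle of the front cap's outer (+x) face; black flange 56 wide, 28 tall, 8 mm thick; a grey plug shows in the gap behind it while it is not home
- board: bystander: green printed circuit board 90 x 60 mm on brass stand-offs; origin under its middle
- tracker: bystander: black plastic box 96 x 62 x 26 mm; origin under its middle
- spare_cap: bystander: spare end cap lying flat on the clamp's plate beside the rail, 56 x 28 x 16 mm; origin under its middle
- spare_case: bystander: open aluminium half shell 77 x 54 x 28 mm; origin under its middle
- tweezers: bystander: steel tweezers, 120 mm; origin under the middle
- driver: bystander: black screwdriver, 170 mm
- screw_tray: bystander: grey four-part screw tray 110 x 75 x 28 mm; origin under its middle
Things that resemble listed ones, but are neither listed nor needed, are in the scene too. What is shaped like the case but blue or pink is not meant.

How it is judged:
By the outcome, as a careful person would: the job done as asked, in the order asked, and still so for the second after the job is handed in, with the robot touching nothing.
It also fails if it takes over 48 s, if anything falls off the work surface, if the arm or the gripper's body presses on something with over 40 N, if the wrist force passes 120 N, or if a joint passes its speed limit or range.

## Working session

There is one attempt and no reset: what is moved stays moved. The work goes in short steps, Python scripts to look and compute and a tool call to move; the robot and the scene stay as the last step left them, time stands still between calls to the robot, and variables do not carry over. Pictures are saved under pics/ and viewed, at most 10 in all, crops included, and the job is handed in when it is done.

Besides the shell and the picture viewer there is one more tool, called after "Call:" as a command line: name --argument value ..., lists and objects as JSON in quotes. move_arm: Moves the arm, as the interface text tells. Its arguments: {"type":"object","properties":{"moves":{"type":"array"},"squeeze":{"type":"number"}},"required":["moves"]}

```bash
mkdir -p pics
python3 - <<'E'
from plant import bot
import cv2,numpy as np
s=bot.state();print(s['time'],s['position'],s['ee_rot'],s['wrist_force'],s['finger_gap'])
for c in("scene","top"):
    p,d=bot.read_camera(c);cv2.imwrite(f"pics/{c}0.png",p)
    m=bot.camera_model(c);print(c,m['origin'],m['attitude'])
    for t in("clamp","handle_top","trigger_face","release_face","anvil_face","pad_face","case","cap_face","bar_tail"):
        print(c,t,[(np.round(r['position']),round(r['p'],2)) for r in bot.landmark_of(c,t)[:3]])
print(bot.state()['time'])
E
```

```text
0.0 [ 204.58960373 -589.77319157  255.1455255 ] [-3.09570846e+00 -5.21460689e-01  1.99815109e-04] [-1.03982802  0.32533509 -0.12783285] 85.4945481573209
scene [1301.40148557 -330.91018226  800.66996839] [0.77094216 0.48931202 1.05087719]
scene clamp [(array([478.,  92.,  -3.]), 0.68)]
scene handle_top [(array([483.,  -5., 163.]), 0.8), (array([479., 192.,  30.]), 0.59)]
scene trigger_face [(array([479.,  46., 138.]), 0.45)]
scene release_face [(array([481., -41., 132.]), 0.58), (array([ 461., -397.,   -1.]), 0.3), (array([482., 180.,  24.]), 0.2)]
scene anvil_face []
scene pad_face [(array([475., 192.,  30.]), 0.52), (array([ 713., -383.,   -2.]), 0.21)]
scene case [(array([637., 181.,   2.]), 0.8), (array([648.,  43.,   2.]), 0.71), (array([479., 121.,  11.]), 0.7)]
scene cap_face [(array([ 461., -395.,    2.]), 0.72), (array([655.,  96.,  12.]), 0.57), (array([664., 231.,  14.]), 0.43)]
scene bar_tail [(array([485., -76.,  86.]), 0.71)]
top [ 374.8081515   -12.31820074 1207.21671255] [ 0.16053603 -0.16120718 -1.5911364 ]
top clamp [(array([480.,  95.,   3.]), 0.81), (array([481., 120.,   9.]), 0.34)]
top handle_top [(array([482.,  -4., 162.]), 0.95)]
top trigger_face [(array([481.,  52., 136.]), 0.56)]
top release_face []
top anvil_face []
top pad_face [(array([479., 176.,  23.]), 0.72)]
top case [(array([649.,  45.,  -0.]), 0.94), (array([482., 124.,  12.]), 0.86), (array([634., 186.,   4.]), 0.74)]
top cap_face [(array([481., 177.,  22.]), 0.5), (array([653.,  98.,  16.]), 0.45), (array([483.,  -4., 165.]), 0.44)]
top bar_tail [(array([482., -75.,  84.]), 0.8), (array([482.,  -6., 163.]), 0.2)]
1.0
```

View pics/scene0.png

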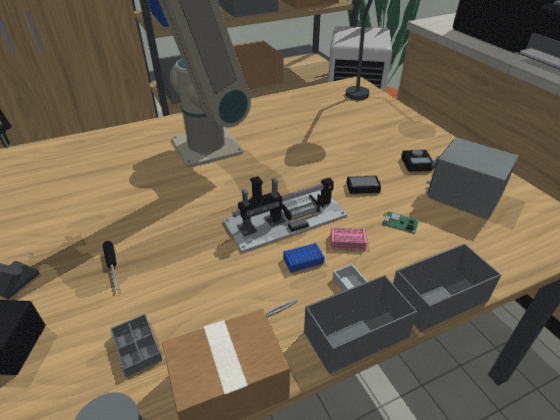

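View pics/top0.png

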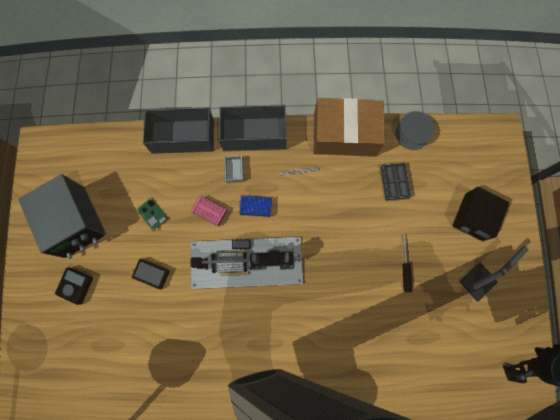

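The only clamp has its handle at scene pixel (257,190) and top pixel (275,258). Its x axis runs along world +y, with the origin near (481,95). The look-alikes are the blue case, top (256,206), the pink case, top (210,210), and the open half shell, top (234,168). The real case is the aluminium one under the bar, top (229,262). I'll turn the tool so its x axis lies along clamp x.

Call:
move_arm --moves '[[[2.69,-3.07,0,0,0],[2.69,-3.07,0,0,0],[2.69,-3.07,0,0,0],[2.69,-3.07,0,0,0],[2.69,-3.07,0,0,0],[2.69,-3.07,0,0,0],[2.69,-3.07,0,0,0],[2.69,-3.07,0,0,0]]]'

```text
time: 1.67
position: [327.9, -286.2, 256.5]
ee_rot: [3.098, 0.521, 0.001]
wrist_force: [1.6, -0.3, -0.7]
finger_gap: 0.1
grasp_force: 0.0
```

Call:
move_arm --moves '[[[2.69,-3.07,0,0,0],[2.69,-3.07,0,0,0],[2.69,-3.07,0,0,0],[2.69,-3.07,0,0,0],[2.69,-3.07,0,0,0],[2.69,-3.07,0,0,0],[2.69,-3.07,0,0,0],[2.69,-3.07,0,0,0]]]'

```text
time: 2.33
position: [450.8, 16.7, 256.8]
ee_rot: [3.097, 0.522, 0.002]
wrist_force: [0.0, -0.8, -0.1]
finger_gap: 0.1
grasp_force: 0.0
```

Call:
move_arm --moves '[[[2.69,-3.07,0,0,0],[2.69,-3.07,0,0,0],[0,0,0,-0.12,0],[0,0,0,-0.12,0],[0,0,0,-0.12,0],[0,0,0,-0.12,0],[0,0,0,-0.12,0],[0,0,0,-0.12,0]]]'

```text
time: 3.0
position: [481.2, 90.4, 256.4]
ee_rot: [2.71, 1.588, 0.0]
wrist_force: [0.4, -0.1, -0.9]
finger_gap: 0.2
grasp_force: 0.0
```

Call:
move_arm --moves '[[[0,0,0,-0.12,0],[0,0,0,-0.12,0],[0,0,0,-0.12,0],[0,0,0,-0.12,0],[0,0,0,-0.037,0],[0,0,0,0,0]]]'

```text
time: 3.5
position: [481.2, 90.3, 256.4]
ee_rot: [2.221, 2.222, 0.0]
wrist_force: [-0.4, 0.1, 0.2]
finger_gap: -0.2
grasp_force: 0.0
```

Run:
```python
from plant import bot
import cv2,numpy as np
print(bot.camera_model("wrist"))
p,d=bot.read_camera("wrist");cv2.imwrite("pics/w0.png",p)
for t in("clamp","handle_top","trigger_face","release_face","pad_face","case","cap_face","bar_tail"):
    print(t,[(np.round(r['position']),round(r['p'],2)) for r in bot.landmark_of("wrist",t)[:3]])
s=bot.state();print(s['time'],s['joint_pos'],s['wrist_force'])
```

```text
{'camera_matrix': array([[290.05872178,   0.        , 282.27352247],
       [  0.        , 290.05872178, 212.27840213],
       [  0.        ,   0.        ,   1.        ]]), 'D': array([-0.05926526,  0.        ,  0.        ,  0.        ,  0.        ]), 'hand_eye': array([[ 2.86401430e-05,  9.45558815e-01,  3.25451267e-01,
         8.36853523e+01],
       [ 9.99999878e-01,  1.33710434e-04, -4.76480612e-04,
         1.76102312e-01],
       [-4.94056672e-04,  3.25451241e-01, -9.45558695e-01,
        -1.17447988e+02],
       [ 0.00000000e+00,  0.00000000e+00,  0.00000000e+00,
         1.00000000e+00]])}
clamp [(array([478.,  93.,  -1.]), 0.96)]
handle_top [(array([479.,  -6., 166.]), 0.79)]
trigger_face [(array([481.,  53., 141.]), 0.81)]
release_face [(array([484., -37., 132.]), 0.44)]
pad_face [(array([480., 190.,  25.]), 0.53)]
case [(array([644.,  47.,   2.]), 0.78), (array([641., 188.,  -1.]), 0.65), (array([482., 120.,  12.]), 0.56)]
cap_face [(array([485., 179.,  25.]), 0.7), (array([654.,  93.,  10.]), 0.69), (array([669., 227.,  15.]), 0.6)]
bar_tail []
3.95 [ 5.32186998e-02  3.55143899e-02 -3.10916518e-01  1.22439330e+00
 -8.82797597e-06  1.62425633e+00] [ 1.14345209 -0.33468613 -0.39413736]
```

View pics/w0.png

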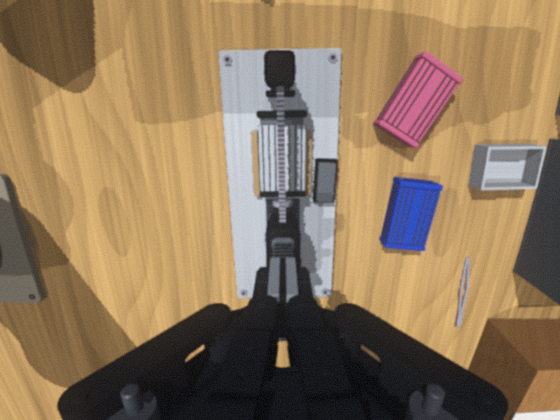

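The wrist view shows the fingertips near (283,270), directly in front of the clamp. The trigger is hidden behind them, the bar is upright along column ~281, and the aluminium case is at (282,155) with its front cap at (282,115), gap visible. The chosen clamp and case match the description. Descending in front of the trigger.

Call:
move_arm --moves '[[[0,0,2.5,0,0],[0,0,2.5,0,0],[0,0,2.5,0,0],[0,0,2.2,0,0],[-0.9,0,0,0,0],[-0.9,0,0,0,0],[0,0,0,0,0]]]'

```text
time: 4.53
position: [482.0, 70.8, 160.4]
ee_rot: [2.222, 2.219, 0.001]
wrist_force: [-0.1, -0.6, 0.7]
finger_gap: 0.2
grasp_force: 0.0
```

Run:
```python
from plant import bot
import cv2,numpy as np
p,d=bot.read_camera("scene");cv2.imwrite("pics/s1.png",cv2.resize(p[150:270,210:370],(800,600),interpolation=cv2.INTER_CUBIC))
F=[]
for i in range(6):
    bot.read_camera("scene");F.append(bot.state()['wrist_force'])
print(np.round(F,1).tolist());s=bot.state();print(s['time'],s['position'])
```

```text
[[0.0, -0.6, 0.5], [0.2, -0.2, 0.6], [0.2, 0.2, -0.8], [0.6, 0.1, 0.4], [-0.1, -0.8, -0.3], [-0.0, 0.6, -0.5]]
4.8833 [481.75499905  72.34956597 160.15500792]
```

View pics/s1.png

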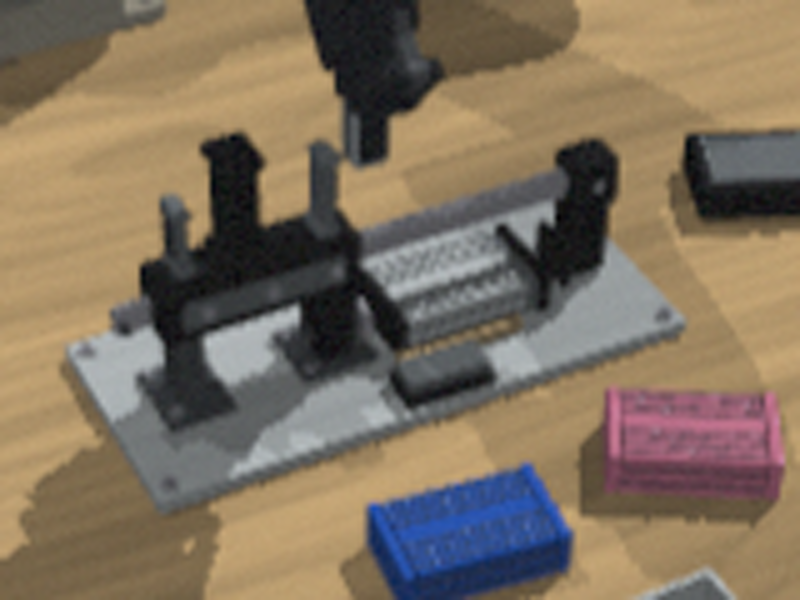

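The close crop shows the finger (365,150) just in front of the trigger top (322,160). The tip is slightly below the lip height, as planned. Starting the first stroke slowly.

Call:
move_arm --moves '[[[-0.4,0,0,0,0],[-0.4,0,0,0,0],[-0.4,0,0,0,0],[-0.4,0,0,0,0]]]'

```text
time: 5.22
position: [481.3, 56.3, 159.5]
ee_rot: [-2.221, -2.221, -0.002]
wrist_force: [-0.2, 1.9, 1.2]
finger_gap: -0.1
grasp_force: 1.0
```

Call:
move_arm --moves '[[[-0.3,0,0,0,0],[-0.3,0,0,0,0],[-0.3,0,0,0,0],[0,0,0,0,0]]]'

```text
time: 5.55
position: [481.4, 47.1, 159.2]
ee_rot: [-2.222, -2.221, -0.001]
wrist_force: [0.3, 2.7, -0.7]
finger_gap: -0.0
grasp_force: 1.5
```

Call:
move_arm --moves '[[[-0.3,0,0,0,0],[-0.3,0,0,0,0],[-0.2,0,0,0,0],[0,0,0,0,0]]]'

```text
time: 5.88
position: [481.0, 39.2, 159.0]
ee_rot: [-2.221, -2.221, -0.0]
wrist_force: [0.8, 4.6, -1.7]
finger_gap: -0.2
grasp_force: 2.0
```

Call:
move_arm --moves '[[[-0.2,0,0,0,0],[0,0,0,0,0]]]'

```text
time: 6.05
position: [480.9, 37.1, 159.0]
ee_rot: [-2.221, -2.221, 0.001]
wrist_force: [1.7, 4.2, -1.7]
finger_gap: 0.2
grasp_force: 1.6
```

Call:
move_arm --moves '[[[-0.2,0,0,0,0],[0,0,0,0,0]]]'

```text
time: 6.22
position: [480.7, 34.8, 159.1]
ee_rot: [-2.222, -2.221, 0.002]
wrist_force: [0.2, 2.9, -1.7]
finger_gap: 0.4
grasp_force: 1.4
```

Call:
move_arm --moves '[[[-0.1,0,0,0,0],[0,0,0,0,0]]]'

```text
time: 6.38
position: [480.8, 34.1, 159.1]
ee_rot: [-2.221, -2.221, 0.001]
wrist_force: [0.2, 3.8, -1.8]
finger_gap: -0.2
grasp_force: 1.6
```

Call:
move_arm --moves '[[[-0.1,0,0,0,0],[0,0,0,0,0]]]'

```text
time: 6.55
position: [480.8, 33.3, 159.1]
ee_rot: [-2.221, -2.221, 0.0]
wrist_force: [-0.2, 4.2, -0.8]
finger_gap: -0.1
grasp_force: 1.8
```

Call:
move_arm --moves '[[[-0.1,0,0,0,0],[0,0,0,0,0]]]'

```text
time: 6.72
position: [480.8, 32.3, 159.2]
ee_rot: [-2.221, -2.221, 0.001]
wrist_force: [-1.5, 4.8, -0.9]
finger_gap: -0.2
grasp_force: 1.9
```

Call:
move_arm --moves '[[[-0.1,0,0,0,0],[-0.1,0,0,0,0],[0,0,0,0,0]]]'

```text
time: 6.97
position: [480.8, 31.8, 159.1]
ee_rot: [-2.218, -2.22, -0.005]
wrist_force: [0.7, 9.1, -1.4]
finger_gap: 0.1
grasp_force: 4.1
```

Call:
move_arm --moves '[[[-0.1,0,0,0,0],[0,0,0,0,0]]]'

```text
time: 7.13
position: [480.8, 31.7, 159.2]
ee_rot: [-2.216, -2.219, -0.007]
wrist_force: [-0.1, 11.9, -1.4]
finger_gap: 0.3
grasp_force: 5.3
```

Trigger stop is at TCP y≈32. Letting it return, then strokes 2 and 3. Those bring the bar to 27 mm, still short of the 33 mm minimum for home.

Call:
move_arm --moves '[[[1.3,0,0,0,0],[1.3,0,0,0,0],[1.27,0,0,0,0],[0,0,0,0,0],[0,0,0,0,0]]]'

```text
time: 7.55
position: [481.9, 67.2, 159.8]
ee_rot: [2.219, 2.22, -0.002]
wrist_force: [0.4, -0.7, 0.7]
finger_gap: 0.2
grasp_force: 0.0
```

Call:
move_arm --moves '[[[-0.5,0,0,0,0],[-0.5,0,0,0,0],[-0.5,0,0,0,0],[-0.5,0,0,0,0],[-0.5,0,0,0,0],[-0.5,0,0,0,0],[-0.4,0,0,0,0],[-0.3,0,0,0,0]]]'

```text
time: 8.22
position: [480.9, 31.8, 158.8]
ee_rot: [-2.219, -2.218, -0.006]
wrist_force: [1.0, 13.7, -2.0]
finger_gap: -0.2
grasp_force: 6.1
```

Call:
move_arm --moves '[[[-0.1,0,0,0,0],[0,0,0,0,0]]]'

```text
time: 8.38
position: [480.9, 31.8, 158.9]
ee_rot: [-2.217, -2.218, -0.009]
wrist_force: [1.4, 10.9, -2.6]
finger_gap: 0.2
grasp_force: 4.6
```

Run:
```python
from plant import bot
import cv2,numpy as np
for c in("scene","top"):
    p,d=bot.read_camera(c)
    for t in("far_jaw","pad_face","bar_tail","cap_face","case"):
        print(c,t,[(np.round(r['position']),round(r['p'],2)) for r in bot.landmark_of(c,t)[:3]])
```

```text
scene far_jaw [(array([482., -96.,  86.]), 0.73)]
scene pad_face [(array([635., 365.,   2.]), 0.57), (array([479., 175.,  29.]), 0.45)]
scene bar_tail [(array([482., -97.,  85.]), 0.78)]
scene cap_face [(array([662., 234.,  13.]), 0.61), (array([481., 173.,  22.]), 0.5), (array([761., -85.,  -2.]), 0.5)]
scene case [(array([482., 121.,   6.]), 0.94), (array([638., 185.,  -4.]), 0.78), (array([648.,  41.,  -2.]), 0.56)]
top far_jaw [(array([482.,  -6., 167.]), 0.69)]
top pad_face [(array([480., 172.,  26.]), 0.48)]
top bar_tail [(array([481., -98.,  86.]), 0.59), (array([771., 115.,   2.]), 0.32)]
top cap_face [(array([660., 232.,  13.]), 0.55), (array([481., 172.,  25.]), 0.52), (array([650.,  96.,  16.]), 0.51)]
top case [(array([646.,  45.,  -4.]), 0.82), (array([481., 117.,  11.]), 0.67), (array([630., 185.,  -0.]), 0.6)]
```

Call:
move_arm --moves '[[[1.3,0,0,0,0],[1.3,0,0,0,0],[1.2,0,0,0,0],[0,0,0,0,0],[0,0,0,0,0]]]'

```text
time: 9.4
position: [481.1, 67.6, 159.2]
ee_rot: [2.22, 2.222, -0.002]
wrist_force: [0.4, 0.4, 0.6]
finger_gap: 0.1
grasp_force: 0.0
```

Call:
move_arm --moves '[[[-0.5,0,0,0,0],[-0.5,0,0,0,0],[-0.4,0,0,0,0],[-0.4,0,0,0,0],[-0.3,0,0,0,0]]]'

```text
time: 9.82
position: [481.3, 47.5, 159.2]
ee_rot: [-2.22, -2.219, -0.005]
wrist_force: [1.5, 6.8, -2.5]
finger_gap: -0.2
grasp_force: 3.1
```

Call:
move_arm --moves '[[[-0.3,0,0,0,0],[-0.3,0,0,0,0],[-0.2,0,0,0,0],[0,0,0,0,0]]]'

```text
time: 10.15
position: [481.2, 39.9, 158.8]
ee_rot: [-2.219, -2.219, -0.006]
wrist_force: [1.2, 6.5, -3.6]
finger_gap: -0.4
grasp_force: 3.1
```

Call:
move_arm --moves '[[[-0.2,0,0,0,0],[-0.1,0,0,0,0],[0,0,0,0,0]]]'

```text
time: 10.4
position: [481.0, 37.3, 158.7]
ee_rot: [-2.218, -2.219, -0.006]
wrist_force: [1.4, 8.5, -3.3]
finger_gap: -0.2
grasp_force: 3.3
```

Call:
move_arm --moves '[[[-0.2,0,0,0,0],[0,0,0,0,0]]]'

```text
time: 10.57
position: [480.8, 34.9, 158.6]
ee_rot: [-2.219, -2.219, -0.005]
wrist_force: [1.0, 7.0, -3.7]
finger_gap: 0.1
grasp_force: 2.7
```

Call:
move_arm --moves '[[[-0.15,0,0,0,0],[0,0,0,0,0]]]'

```text
time: 10.73
position: [480.8, 33.4, 158.7]
ee_rot: [-2.219, -2.219, -0.004]
wrist_force: [1.2, 5.9, -2.0]
finger_gap: -0.2
grasp_force: 2.7
```

Call:
move_arm --moves '[[[-0.15,0,0,0,0],[0,0,0,0,0]]]'

```text
time: 10.9
position: [480.7, 32.2, 158.6]
ee_rot: [-2.218, -2.219, -0.005]
wrist_force: [1.0, 7.5, -2.4]
finger_gap: 0.3
grasp_force: 3.0
```

Call:
move_arm --moves '[[[-0.1,0,0,0,0],[0,0,0,0,0]]]'

```text
time: 11.07
position: [480.7, 32.0, 158.6]
ee_rot: [-2.217, -2.218, -0.008]
wrist_force: [0.4, 10.0, -2.7]
finger_gap: -0.3
grasp_force: 4.1
```

Call:
move_arm --moves '[[[1.3,0,0,0,0],[1.3,0,0,0,0],[1.2,0,0,0,0],[0,0,0,0,0],[0,0,0,0,0]]]'

```text
time: 11.48
position: [481.2, 67.7, 159.2]
ee_rot: [2.22, 2.222, -0.001]
wrist_force: [-0.3, -0.6, -0.4]
finger_gap: -0.0
grasp_force: 0.0
```

Call:
move_arm --moves '[[[-0.5,0,0,0,0],[-0.3,0,0,0,0],[-0.2,0,0,0,0],[0,0,0,0,0]]]'

```text
time: 11.82
position: [481.3, 57.2, 159.4]
ee_rot: [2.223, 2.22, 0.0]
wrist_force: [0.6, 0.8, 0.4]
finger_gap: 0.4
grasp_force: 0.6
```

Stroke 4: small steps from here.

Call:
move_arm --moves '[[[-0.2,0,0,0,0],[-0.1,0,0,0,0],[0,0,0,0,0]]]'

```text
time: 12.07
position: [481.3, 55.0, 159.4]
ee_rot: [-2.221, -2.221, -0.001]
wrist_force: [-0.2, 2.9, 1.0]
finger_gap: 0.3
grasp_force: 1.4
```

Call:
move_arm --moves '[[[-0.2,0,0,0,0],[0,0,0,0,0]]]'

```text
time: 12.23
position: [481.3, 53.5, 159.4]
ee_rot: [-2.22, -2.221, -0.003]
wrist_force: [-0.5, 5.6, 2.3]
finger_gap: 0.3
grasp_force: 2.6
```

Call:
move_arm --moves '[[[-0.15,0,0,0,0],[0,0,0,0,0]]]'

```text
time: 12.4
position: [481.3, 52.3, 159.4]
ee_rot: [-2.22, -2.221, -0.003]
wrist_force: [0.1, 6.0, 2.1]
finger_gap: -0.2
grasp_force: 3.0
```

Call:
move_arm --moves '[[[-0.15,0,0,0,0],[0,0,0,0,0]]]'

```text
time: 12.57
position: [481.3, 51.0, 159.4]
ee_rot: [-2.219, -2.221, -0.004]
wrist_force: [0.8, 5.9, 0.9]
finger_gap: 0.1
grasp_force: 3.2
```

Call:
move_arm --moves '[[[-0.2,0,0,0,0],[0,0,0,0,0]]]'

```text
time: 12.73
position: [481.4, 49.1, 159.3]
ee_rot: [-2.219, -2.221, -0.004]
wrist_force: [1.6, 7.4, 0.8]
finger_gap: -0.1
grasp_force: 3.4
```

Call:
move_arm --moves '[[[-0.2,0,0,0,0],[0,0,0,0,0]]]'

```text
time: 12.9
position: [481.4, 47.2, 159.2]
ee_rot: [-2.219, -2.221, -0.005]
wrist_force: [-0.3, 6.1, 0.3]
finger_gap: 0.0
grasp_force: 3.4
```

Call:
move_arm --moves '[[[-0.2,0,0,0,0],[0,0,0,0,0]]]'

```text
time: 13.07
position: [481.4, 45.5, 159.0]
ee_rot: [-2.218, -2.221, -0.006]
wrist_force: [1.0, 7.9, -1.0]
finger_gap: -0.1
grasp_force: 3.8
```

Call:
move_arm --moves '[[[-0.2,0,0,0,0],[0,0,0,0,0]]]'

```text
time: 13.23
position: [481.4, 44.1, 159.0]
ee_rot: [-2.217, -2.22, -0.008]
wrist_force: [1.9, 8.9, -1.3]
finger_gap: -0.3
grasp_force: 4.6
```

Call:
move_arm --moves '[[[-0.1,0,0,0,0],[0,0,0,0,0]]]'

```text
time: 13.4
position: [481.4, 43.4, 158.9]
ee_rot: [-2.217, -2.22, -0.009]
wrist_force: [1.8, 10.8, -1.6]
finger_gap: -0.4
grasp_force: 4.9
```

Run:
```python
from plant import bot
import cv2,numpy as np
F=[];G=[]
for i in range(3):
    p,d=bot.read_camera("top");s=bot.state();F.append(s['wrist_force'][1]);G.append(s['grasp_force'])
print(np.round(F,1),np.round(G,1),s['position'])
for t in("bar_tail","cap_face","case"):
    print(t,[(np.round(r['position']),round(r['p'],2)) for r in bot.landmark_of("top",t)[:3]])
```

```text
[10.  10.5 10.6] [4.9 4.9 4.9] [481.37054616  43.52469424 158.88795511]
bar_tail [(array([ 484., -109.,   86.]), 0.69)]
cap_face [(array([655.,  95.,  16.]), 0.46), (array([658., 230.,  17.]), 0.45)]
case [(array([646.,  44.,   1.]), 0.75), (array([634., 184.,   1.]), 0.7)]
```

Call:
move_arm --moves '[[[-0.08,0,0,0,0],[0,0,0,0,0]]]'

```text
time: 13.87
position: [481.4, 43.0, 158.9]
ee_rot: [-2.216, -2.22, -0.009]
wrist_force: [2.5, 11.4, -2.4]
finger_gap: 0.0
grasp_force: 5.2
```

Run:
```python
from plant import bot
import cv2,numpy as np
F=[];G=[]
for i in range(3):
    p,d=bot.read_camera("scene");s=bot.state();F.append(s['wrist_force'][1]);G.append(s['grasp_force'])
print(np.round(F,1),np.round(G,1),s['position'])
cv2.imwrite("pics/s2.png",cv2.resize(p[170:230,270:350],(800,600),interpolation=cv2.INTER_CUBIC))
```

```text
[11.6 11.  11.2] [5.2 5.2 5.2] [481.40421776  42.96060915 158.84722698]
```

View pics/s2.png

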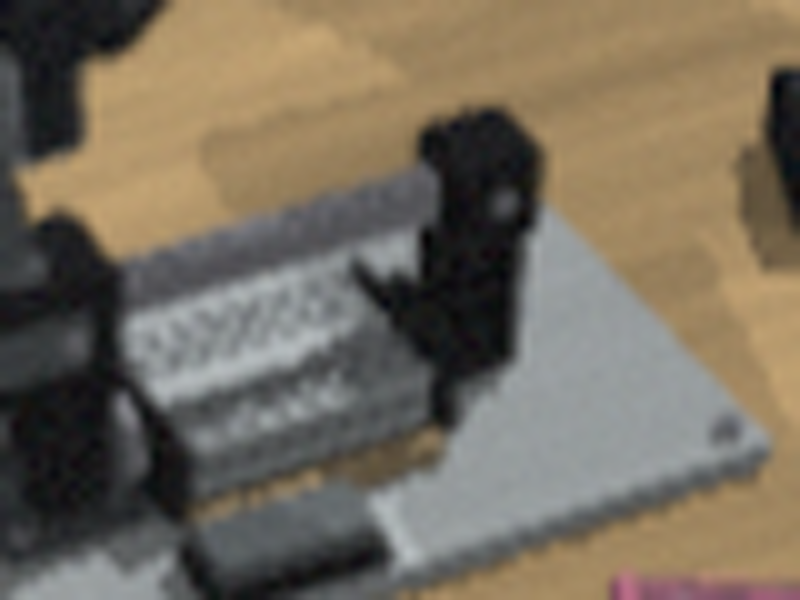

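The cap's flange now sits against the aluminium, with no gap at (390,300). The force has climbed steadily at 1.5 N/mm to 11.3 N, 11 mm short of the stop. One last small nudge, then ease off.

Call:
move_arm --moves '[[[-0.08,0,0,0,0],[0,0,0,0,0]]]'

```text
time: 14.18
position: [481.4, 42.5, 158.8]
ee_rot: [-2.215, -2.22, -0.01]
wrist_force: [1.3, 12.1, -1.3]
finger_gap: 0.1
grasp_force: 5.6
```

Call:
move_arm --moves '[[[1.0,0,0,0,0],[1.0,0,0,0,0],[1.0,0,0,0,0],[0.5,0,0,0,0],[0,0,-2.5,0,0],[0,0,-2.5,0,0],[0,0,-2,0,0],[0,0,0,0,0]]]'

```text
time: 14.85
position: [484.1, 74.4, 233.8]
ee_rot: [2.216, 2.217, 0.008]
wrist_force: [1.3, 0.3, -0.2]
finger_gap: 0.1
grasp_force: 0.0
```

Cap home at 12.1 N, eased off. Moving over to behind the release lever.

Call:
move_arm --moves '[[[-3,0,0,0,0],[-3,0,0,0,0],[-3,0,0,0,0],[-3,0,0,0,0],[-3,0,0,0,0],[0,0,0,0,0]]]'

```text
time: 15.35
position: [481.2, -79.8, 228.7]
ee_rot: [2.226, 2.215, -0.004]
wrist_force: [0.9, -0.1, 0.4]
finger_gap: 0.1
grasp_force: 0.0
```

Run:
```python
from plant import bot
import numpy as np
for c in("scene","wrist"):
    bot.read_camera(c)
    for t in("release_face","handle_top","trigger_face","bar_tail"):
        print(c,t,[(np.round(r['position']),round(r['p'],2)) for r in bot.landmark_of(c,t)[:2]])
s=bot.state();print(s['time'],s['position'],s['ee_rot'])
```

```text
scene release_face [(array([481., -42., 130.]), 0.53)]
scene handle_top [(array([479., 164.,  29.]), 0.62), (array([484.,  -6., 164.]), 0.59)]
scene trigger_face [(array([484., 161.,  24.]), 0.74), (array([479.,  51., 135.]), 0.53)]
scene bar_tail [(array([ 483., -109.,   88.]), 0.85)]
wrist release_face [(array([482., -42., 133.]), 0.91), (array([770., 113.,   1.]), 0.2)]
wrist handle_top [(array([479.,  -5., 167.]), 0.88)]
wrist trigger_face [(array([482.,  53., 136.]), 0.76)]
wrist bar_tail [(array([ 481., -108.,   85.]), 0.92)]
15.85 [481.17244019 -74.92906205 229.3023071 ] [-2.21993744e+00 -2.22293869e+00  9.97752851e-05]
```

Call:
move_arm --moves '[[[0,0,2.8,0,0],[0,0,2.8,0,0],[0,0,2.8,0,0],[0.5,0,0,0,0],[0.5,0,0,0,0],[0.5,0,0,0,0],[0.5,0,0,0,0],[0.4,0,0,0,0]]]'

```text
time: 16.52
position: [482.9, -52.4, 147.7]
ee_rot: [2.217, 2.218, -0.001]
wrist_force: [-1.8, -6.5, 5.0]
finger_gap: 0.3
grasp_force: 3.1
```

Call:
move_arm --moves '[[[0.3,0,0,0,0],[0.3,0,0,0,0],[0,0,0,0,0]]]'

```text
time: 16.77
position: [482.1, -45.1, 146.5]
ee_rot: [2.219, 2.221, 0.003]
wrist_force: [0.3, 0.1, 0.4]
finger_gap: 0.1
grasp_force: 0.4
```

Call:
move_arm --moves '[[[0.2,0,0,0,0],[0,0,0,0,0]]]'

```text
time: 16.93
position: [481.5, -43.3, 145.6]
ee_rot: [2.221, 2.222, 0.001]
wrist_force: [0.6, -0.8, 0.5]
finger_gap: -0.2
grasp_force: 0.4
```

Call:
move_arm --moves '[[[0.15,0,0,0,0],[0,0,0,0,0]]]'

```text
time: 17.1
position: [481.5, -43.0, 145.6]
ee_rot: [2.22, 2.22, -0.002]
wrist_force: [-0.1, -4.2, 1.4]
finger_gap: 0.1
grasp_force: 2.3
```

At the hard stop. Pressing a little more and holding about 2 s.

Call:
move_arm --moves '[[[0.1,0,0,0,0],[0,0,0,0,0],[0,0,0,0,0],[0,0,0,0,0],[0,0,0,0,0],[0,0,0,0,0],[0,0,0,0,0],[0,0,0,0,0]]]'

```text
time: 17.77
position: [481.5, -42.9, 145.6]
ee_rot: [2.22, 2.218, -0.004]
wrist_force: [-0.9, -7.1, 1.1]
finger_gap: 0.1
grasp_force: 3.4
```

Call:
move_arm --moves '[[[0,0,0,0,0],[0,0,0,0,0],[0,0,0,0,0],[0,0,0,0,0],[0,0,0,0,0],[0,0,0,0,0],[0,0,0,0,0],[0,0,0,0,0]]]'

```text
time: 18.43
position: [481.5, -42.9, 145.6]
ee_rot: [2.221, 2.218, -0.004]
wrist_force: [0.6, -8.0, 1.8]
finger_gap: -0.1
grasp_force: 3.4
```

Run:
```python
from plant import bot
import cv2,numpy as np
for c in("top","scene"):
    p,d=bot.read_camera(c)
    for t in("bar_tail","pad_face","case","cap_face"):
        print(c,t,[(np.round(r['position']),round(r['p'],2)) for r in bot.landmark_of(c,t)[:3]])
cv2.imwrite("pics/s3.png",cv2.resize(p[165:255,220:360],(800,514),interpolation=cv2.INTER_CUBIC))
s=bot.state();print(s['time'],s['position'],s['wrist_force'])
```

```text
top bar_tail []
top pad_face [(array([478., 198.,  27.]), 0.49), (array([ 468., -395.,   -0.]), 0.19)]
top case [(array([645.,  46.,  -4.]), 0.62), (array([634., 185.,   3.]), 0.59)]
top cap_face [(array([658., 231.,  17.]), 0.47), (array([651.,  95.,  22.]), 0.41)]
scene bar_tail [(array([485., -75.,  87.]), 0.56)]
scene pad_face [(array([482., -71.,  86.]), 0.61), (array([479.,  47., 138.]), 0.54), (array([476., 197.,  33.]), 0.4)]
scene case [(array([649.,  42.,   4.]), 0.97), (array([477., 113.,   6.]), 0.78), (array([635., 184.,  -1.]), 0.61)]
scene cap_face [(array([656.,  96.,  11.]), 0.57), (array([663., 235.,  16.]), 0.57), (array([482., 162.,  24.]), 0.45)]
18.9333 [481.52975567 -42.85826708 145.60665587] [ 0.93327018 -6.30333883  1.45024278]
```

View pics/s3.png

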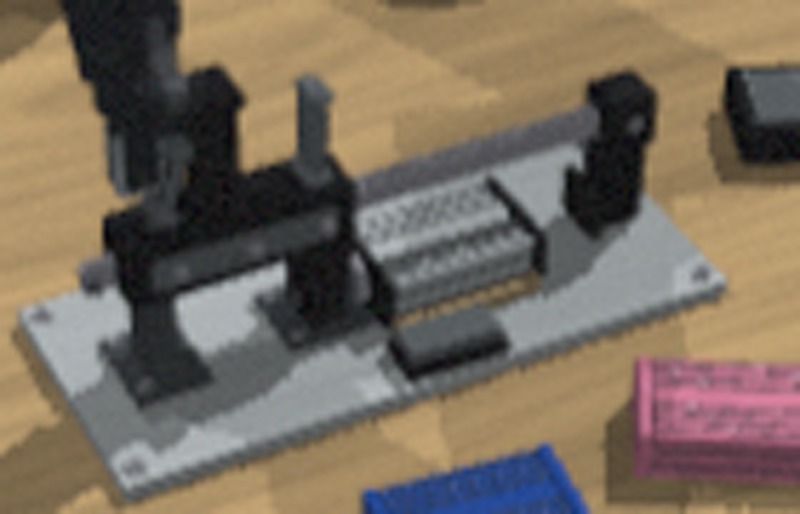

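The jaw is fully open: the far jaw is at (615,150) and the tail is back at y≈-75. The cap is flush on the case at (515,215). Letting go and retreating.

Call:
move_arm --moves '[[[-1,0,0,0,0],[-1,0,0,0,0],[-1,0,0,0,0],[0,0,-2.5,0,0],[0,0,-2.5,0,0],[0,0,-2.5,0,0],[0,0,-2.5,0,0],[0,0,0,0,0]]]'

```text
time: 19.6
position: [484.2, -72.5, 250.4]
ee_rot: [2.217, 2.216, 0.008]
wrist_force: [1.4, -0.6, 0.8]
finger_gap: 0.3
grasp_force: 0.0
```

Run:
```python
from plant import bot
import numpy as np
for c in("wrist","top"):
    p,d=bot.read_camera(c)
    for t in("bar_tail","pad_face","release_face","cap_face","case"):
        print(c,t,[(np.round(r['position']),round(r['p'],2)) for r in bot.landmark_of(c,t)[:3]])
s=bot.state();print(s['time'],s['position'])
bot.job_done()
```

```text
wrist bar_tail [(array([484., -70.,  85.]), 0.65)]
wrist pad_face []
wrist release_face [(array([482., -40., 136.]), 0.84)]
wrist cap_face [(array([655.,  94.,  14.]), 0.66)]
wrist case [(array([644.,  45.,   1.]), 0.86), (array([482., 109.,  12.]), 0.84)]
top bar_tail []
top pad_face [(array([479., 196.,  26.]), 0.61)]
top release_face [(array([453., 361.,  -1.]), 0.5)]
top cap_face [(array([655.,  96.,  17.]), 0.41), (array([662., 231.,  14.]), 0.41), (array([482., 160.,  23.]), 0.38)]
top case [(array([482., 111.,  15.]), 0.68), (array([633., 186.,   1.]), 0.67), (array([651.,  44.,  -2.]), 0.66)]
20.2 [480.96773457 -71.0625293  244.84552845]
the job is handed in; nothing more can be done
```

The cap is home (trigger eased off at 12.1 N, 11 mm short of its stop), the jaw has sprung fully open, the closed case lies free between its rails, and I handed the job in at 20.2 s.

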